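# Rack the locating pins all one way and lock them in

## Task

Slide the pin rack's gate fully open, then put every steel locating pin from the table into a lane of its own in the rack, pushed fully home with its chamfered end in the bore of the end wall (a square end will not enter: feel which end you have, and turn the pin round if it is the wrong one). With all the pins home, slide the gate fully shut behind them and let go; leave the pliers, tape measure and masking tape where they are.

Things in the scene. Friction and masses are not known exactly. Their poses are not given: they have to be found in the camera images.
- rack: the pin rack, fixed to the table. Origin on the table top; x along its four lanes to the bored end wall (away from the robot within 0.25 rad), y across the lanes, z up. Base plate 8 mm thick, x -93..73, y -130..200 mm. Lanes at y = -90, -30, 30, 90 mm. A pin pushed along +x, chamfered end ahead, stops home with its centre at x = 0 within 1 mm.
- rack_wall (a point): middle of the end wall's near face (rack x = 51 mm, 38 mm up). Wall 250 mm long along rack y, 14 mm thick, top 58 mm up; one round bore of 18 mm diameter per lane, centred 38 mm up. A chamfered end enters it 8 to 9 mm; a square end cannot, and that pin stops with its centre at rack x = -8 to -9 mm. A push of 5 to 10 N is enough to feel it.
- rack_saddle (a point): middle of the rear of two cross saddles (rack x = -50 and +35 mm, 10 mm long in x, tops 26 mm up) on which a racked pin lies, its centre 38 mm up. Ribs 8 mm high leave each pin a notch 31 mm wide in rack y. Between the saddles all is free for fingers down to the base plate, 8 mm up.
- gate (a joint): gate slide of the rack, m: 0 = fully open (its 4 upright round posts, 14 mm diameter, stand half-way between the lanes), 0.030 = fully shut (a post behind each lane's pin, about 3 mm clear of a pin fully home). Moves along rack +y to shut, stays where left, about 2 N. It cannot shut past a pin that is wrong way round; when shut no pin can be laid in.
- gate_grip (a point): grip point on the gate's black upright handle: rack x = -70 mm, rack y = 165 mm + gate value, 47 mm up. Handle 16 mm wide along rack y, 24 mm along rack x, top 62 mm up. The gate's posts are centred at rack x = -70 mm too, tops 46 mm up; its bar lies below the pins (top 22 mm up).
- pin_a_mid (a point): centre, half-way up, of a loose dark steel pin on the table: square bar 24x24 mm, 120 mm long, 0.2 kg. One end is square-cut, the other chamfered to a round taper (last 12 mm, 22 down to 8 mm diameter). x runs along the pin, z up. The axes do NOT tell which end is chamfered (+x on some pins, -x on others): find it by feel in a bore, or by eye. Some pins are absent.
- pin_b_mid (a point): centre, half-way up, of a loose dark steel pin on the table: square bar 24x24 mm, 120 mm long, 0.2 kg. One end is square-cut, the other chamfered to a round taper (last 12 mm, 22 down to 8 mm diameter). x runs along the pin, z up. The axes do NOT tell which end is chamfered (+x on some pins, -x on others): find it by feel in a bore, or by eye. Some pins are absent.
- pin_c_mid (a point): centre, half-way up, of a loose dark steel pin on the table: square bar 24x24 mm, 120 mm long, 0.2 kg. One end is square-cut, the other chamfered to a round taper (last 12 mm, 22 down to 8 mm diameter). x runs along the pin, z up. The axes do NOT tell which end is chamfered (+x on some pins, -x on others): find it by feel in a bore, or by eye. Some pins are absent.
- pin_d_mid (a point): centre, half-way up, of a loose dark steel pin on the table: square bar 24x24 mm, 120 mm long, 0.2 kg. One end is square-cut, the other chamfered to a round taper (last 12 mm, 22 down to 8 mm diameter). x runs along the pin, z up. The axes do NOT tell which end is chamfered (+x on some pins, -x on others): find it by feel in a bore, or by eye. Some pins are absent.
- pin_e_mid (a point): centre, half-way up, of a loose dark steel pin on the table: square bar 24x24 mm, 120 mm long, 0.2 kg. One end is square-cut, the other chamfered to a round taper (last 12 mm, 22 down to 8 mm diameter). x runs along the pin, z up. The axes do NOT tell which end is chamfered (+x on some pins, -x on others): find it by feel in a bore, or by eye. Some pins are absent.
- pin_f_mid (a point): centre, half-way up, of a loose dark steel pin on the table: square bar 24x24 mm, 120 mm long, 0.2 kg. One end is square-cut, the other chamfered to a round taper (last 12 mm, 22 down to 8 mm diameter). x runs along the pin, z up. The axes do NOT tell which end is chamfered (+x on some pins, -x on others): find it by feel in a bore, or by eye. Some pins are absent.
- pliers: blue-handled pliers lying on the table (67 x 170 x 12 mm), a bystander; origin under the middle
- tape_measure: yellow tape measure (72 x 79 x 36 mm), a bystander; origin under the middle
- masking_tape: roll of masking tape lying flat (100 mm across, 24 mm high), a bystander; origin under the middle
Things that resemble listed ones, but are neither listed nor needed, are in the scene too. What is shaped like the part that bears pin_d_mid but green or pink is not meant. What is shaped like the part that bears pin_f_mid but purple is not meant.

How it is judged:
On the way, in this order (a step that is already met when the one before it is completed fails the run):
1. the gate is slid fully open (value of joint gate below 0.004 m), for 0.2 s.
2. every pin lies in a lane, its chamfered end home in the bore, with the gate still open (x of pin_a_mid in the frame of rack between -0.0045 and 0.006 m and z of pin_a_mid in the frame of rack between 0.033 and 0.043 m and angle between the x axis of each of pin_a_mid, pin_b_mid, pin_c_mid, pin_d_mid, pin_e_mid, pin_f_mid and the x axis of rack, either way round below 0.12 rad and x of pin_b_mid in the frame of rack between -0.0045 and 0.006 m and z of pin_b_mid in the frame of rack between 0.033 and 0.043 m and x of pin_c_mid in the frame of rack between -0.0045 and 0.006 m and z of pin_c_mid in the frame of rack between 0.033 and 0.043 m and x of pin_d_mid in the frame of rack between -0.0045 and 0.006 m and z of pin_d_mid in the frame of rack between 0.033 and 0.043 m and x of pin_e_mid in the frame of rack between -0.0045 and 0.006 m and z of pin_e_mid in the frame of rack between 0.033 and 0.043 m and x of pin_f_mid in the frame of rack between -0.0045 and 0.006 m and z of pin_f_mid in the frame of rack between 0.033 and 0.043 m and value of joint gate below 0.008 m), for 0.2 s.
At the end, for the whole second after the job is handed in: every pin that is there lies level in a lane with its chamfered end home in the bore (centre at rack x between -4.5 and 6 mm, within 5 mm of its resting height, within 0.12 rad of the lane), and the gate is shut to within 4 mm (joint over 0.026) (x of pin_a_mid in the frame of rack between -0.0045 and 0.006 m and z of pin_a_mid in the frame of rack between 0.033 and 0.043 m and angle between the x axis of each of pin_a_mid, pin_b_mid, pin_c_mid, pin_d_mid, pin_e_mid, pin_f_mid and the x axis of rack, either way round below 0.12 rad and x of pin_b_mid in the frame of rack between -0.0045 and 0.006 m and z of pin_b_mid in the frame of rack between 0.033 and 0.043 m and x of pin_c_mid in the frame of rack between -0.0045 and 0.006 m and z of pin_c_mid in the frame of rack between 0.033 and 0.043 m and x of pin_d_mid in the frame of rack between -0.0045 and 0.006 m and z of pin_d_mid in the frame of rack between 0.033 and 0.043 m and x of pin_e_mid in the frame of rack between -0.0045 and 0.006 m and z of pin_e_mid in the frame of rack between 0.033 and 0.043 m and x of pin_f_mid in the frame of rack between -0.0045 and 0.006 m and z of pin_f_mid in the frame of rack between 0.033 and 0.043 m and value of joint gate above 0.026 m); the robot touches nothing.
It fails at once if the pliers is pushed more than 30 mm from where it lay (distance of pliers from where it was at the start of the episode above 0.03 m).
It fails at once if the tape measure is pushed more than 30 mm from where it lay (distance of tape_measure from where it was at the start of the episode above 0.03 m).
It fails at once if the masking tape is pushed more than 30 mm from where it lay (distance of masking_tape from where it was at the start of the episode above 0.03 m).
Of pin_a, pin_b, pin_c, pin_d, pin_e, pin_f only 3 to 4 are there at a start; the rules pass over those that are not, and their reading is None.
At some moment in a run one of pin_a, pin_b, pin_c, pin_d, pin_e, pin_f may be knocked a few centimetres aside while the robot is not near it.
Once in a run the grip may slacken for a moment while it holds something.
It also fails if it takes over 210 s, if anything falls off the work surface, if the arm or the gripper's body presses on something with over 40 N, if the wrist force passes 120 N, or if a joint passes its speed limit or range.

## Robot

A 7-joint arm with a two-finger parallel gripper is mounted at the origin on a cart in front of the work surface, level with it; the furniture and walls round the work are solid. World frame = base frame: x ahead of the robot, y to its left, z up, the work surface at z = 0. Lengths are in m, angles in rad, forces in N, time in s.
With the tool pointing down it reaches from about 0.425 to 1.025 m from the base axis. Payload 3.6 kg.
Tool frame: the origin (TCP) lies midway between the tips of the shut fingers; the grasp point (between the pads) lies 19 mm behind it; z points along the fingers, y is the line along which they close (so a half turn about z gives the same grasp; the last joint's range is limited). The gripper opens to 85 mm and grips with 20 to 120 N. Pads are 22 mm wide; open, the fingers measure 114 mm over their backs; the gripper's body (76 mm by 85 mm) begins 54 mm behind the grasp point. The pads swing forward as they close: fully open they stand 13 mm farther back than shut.
Start: joints at [-1.389, 0.591, 0.048, 1.609, -0.033, 0.943, -0.034], TCP at [0.197, 0.698, 0.231] pointing down, gripper open.
Joint ranges: [-2.69, 2.69], [-0.47, 2.24], [-1.27, 1.36], [0.19, 2.51], [-1.53, 4.68], [0.08, 2.07], [-3.09, 3.09]. Speed limits (rad/s): [2.57, 2.57, 3.14, 3.14, 3.14, 3.14, 3.14].

## Interface

Orientations are given as a rotation vector (axis times angle).
In Python, from cell import robot gives the robot as it stands. The module is installed in compiled form; this text tells all that it offers. Calls block until the motion is done:
- robot.reach(position, orientation): joint-space move of the TCP to a pose.
- robot.line_to(position, feed=0.15, frame=None): straight line of the TCP; frame=None keeps the orientation; feed is the mean speed in m/s.
- robot.set_joints(angles): joint-space move.
- robot.set_gripper(opening): finger opening in m; the grip force is fixed at half the most; returns when the fingers have stopped.
- robot.dwell(seconds).
- robot.ik(position, orientation): joint angles nearest the present ones, or None.
- robot.snapshot(name): name is "scene" or "top" or "wrist"; returns a dict with "img" (400x640x3 uint8, red, green, blue), "vfov" (degrees; the focal length in pixels is half the picture's height over the tangent of half this angle, whatever the lens; pixels are square), "cx", "cy" (the principal point, pixels), "cam_to_world" (4x4, takes a point from camera to world coordinates). Camera axes: x right, y down, z forward; pixel columns grow to the right and rows downward; lengths in m; the calibration is good to about 2 mm. A picture is of the moment at which its call begins. There is no depth.
A pose or a line that the arm cannot do raises robot.PlanningError and nothing moves.
- robot.sign_off(): hands the job in; it is judged then, once.
Readings, each from a call of its own:
- robot.get_time(): time.
- robot.get_joint_pos(): joint angles.
- robot.get_dq(): joint speeds.
- robot.get_effort(): joint torques, N m.
- robot.get_tcp_pos(): TCP position.
- robot.get_orientation(): TCP orientation.
- robot.get_ft_force(): force on the tool from outside, world axes, zero at the start.
- robot.get_ft_torque(): the same for the moment, N m.
- robot.get_grip_width(): finger opening in m.
- robot.get_grasp_force(): force on a finger pad.
Only numpy, scipy, OpenCV 4.12 (cv2) and the standard library are available. Lean on these libraries where they do the work, as an engineer would, in place of code of your own. Each camera call takes 0.05 s, during which the arm holds its last target. There are 200 camera calls.

## Working session

There is one attempt and no reset: what is moved stays moved. The work goes in short steps, each a Python script; the robot and the scene stay as the last script left them, time stands still between calls to the robot, and variables do not carry over. Pictures are saved under pics/ and viewed, at most 14 in all, crops included, and the job is handed in when it is done.

```bash
mkdir -p pics; ls; python3 - <<'E'
from cell import robot
import cv2,numpy as np,pickle
for n in ["top","scene"]:
    s=robot.snapshot(n); pickle.dump(s,open(f"{n}.pkl","wb"))
    cv2.imwrite(f"pics/{n}0.png",s["img"][:,:,::-1]); print(n,s["vfov"],s["cx"],s["cy"]);print(np.round(s["cam_to_world"],4))
print(robot.get_time(),robot.get_orientation())
E
```

```text
pics
top 50.027819933453436 316.4441359281718 195.64711027348295
[[-7.0000e-03 -9.9120e-01  1.3200e-01  4.5070e-01]
 [-1.0000e+00  6.8000e-03 -1.9000e-03  5.9400e-02]
 [ 1.0000e-03 -1.3200e-01 -9.9120e-01  1.0659e+00]
 [ 0.0000e+00  0.0000e+00  0.0000e+00  1.0000e+00]]
scene 53.2151586903161 322.2944050007873 198.2665045840399
[[ 0.8971 -0.2389  0.3716  0.2296]
 [-0.4416 -0.4638  0.768  -0.6412]
 [-0.0111 -0.8531 -0.5216  0.5466]
 [ 0.      0.      0.      1.    ]]
0.1 [-0.43157301 -3.11165549  0.00326119]
```

View pics/top0.png

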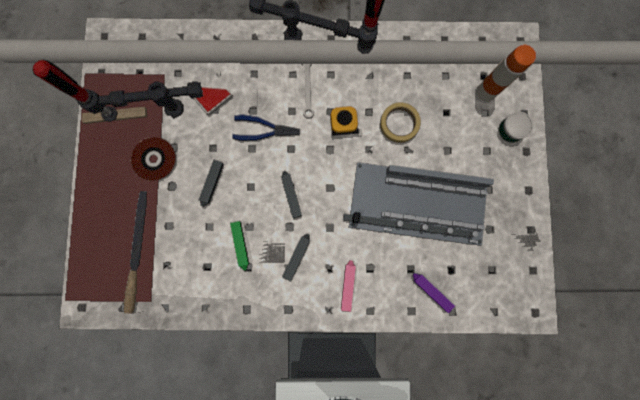

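View pics/scene0.png

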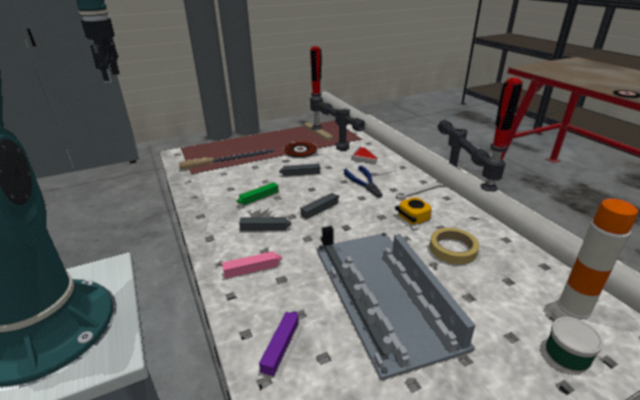

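The top view shows three dark pins, at about (211,183), (291,194) and (297,257). The rack is at (420,205) with its handle at (355,217), and the green, pink and purple decoys are also in view. Next I'll get closer views.

```bash
cat > h.py <<'E'
from cell import robot
import cv2,numpy as np
from scipy.spatial.transform import Rotation as R
def ray(s,uv,z):
    f=200/np.tan(np.radians(s["vfov"]/2)); T=s["cam_to_world"]
    d=T[:3,:3]@np.array([(uv[0]-s["cx"])/f,(uv[1]-s["cy"])/f,1]); o=T[:3,3]
    return o+d*(z-o[2])/d[2]
def proj(s,P):
    f=200/np.tan(np.radians(s["vfov"]/2)); T=s["cam_to_world"]
    p=(np.atleast_2d(P)-T[:3,3])@T[:3,:3]
    return p[:,:2]/p[:,2:]*f+[s["cx"],s["cy"]]
def down(a):  # closing (tool y) along world angle a, tool pointing down
    y=np.array([np.cos(a),np.sin(a),0]); z=np.array([0,0,-1]); x=np.cross(y,z)
    return R.from_matrix(np.c_[x,y,z]).as_rotvec()
def pins(s,z=0.024):  # dark steel contours at plane z
    im=s["img"]; hsv=cv2.cvtColor(im,cv2.COLOR_RGB2HSV)
    m=((hsv[...,1]<90)&(hsv[...,2]<95)).astype(np.uint8)
    m=cv2.morphologyEx(m,cv2.MORPH_OPEN,np.ones((3,3)))
    return m,cv2.findContours(m,cv2.RETR_EXTERNAL,cv2.CHAIN_APPROX_NONE)[0]
E
python3 - <<'E'
from h import *
import pickle
s=pickle.load(open("top.pkl","rb"))
m,cs=pins(s)
for c in cs:
    r=cv2.minAreaRect(c)
    if 250<cv2.contourArea(c)<1500: print(np.round(r[0]),np.round(r[1]),round(r[2]),np.round(ray(s,r[0],.02),3))
for uv in [(353,213),(482,243),(487,195),(388,168),(355,217)]: print(uv,np.round(ray(s,uv,0.0),3))
im=s["img"][:,:,::-1]
a=cv2.resize(im[150:290,190:330],(560,560),interpolation=cv2.INTER_CUBIC)
cv2.imwrite("pics/pins0.png",a)
cv2.imwrite("pics/rack0.png",cv2.resize(im[155:250,345:500],None,fx=5,fy=5,interpolation=cv2.INTER_CUBIC))
E
```

```text
[ 68. 374.] [28. 36.] 51 [0.174 0.64  0.02 ]
[297. 256.] [11. 50.] 27 [0.443 0.106 0.02 ]
[408. 226.] [131.  16.] 7 [ 0.514 -0.165  0.02 ]
[138. 231.] [11. 81.] 7 [0.507 0.493 0.02 ]
[291. 195.] [48.  9.] 76 [0.593 0.121 0.02 ]
[439. 180.] [108.  10.] 9 [ 0.627 -0.245  0.02 ]
[211. 184.] [12. 48.] 21 [0.622 0.319 0.02 ]
[184.  89.] [13. 34.] 87 [0.866 0.393 0.02 ]
[121.  95.] [21. 90.] 84 [0.851 0.551 0.02 ]
[379.  62.] [294.  24.] 5 [ 0.934 -0.106  0.02 ]
[176.  60.] [  3. 101.] 90 [0.943 0.417 0.02 ]
[81. 19.] [26. 44.] 24 [1.057 0.667 0.02 ]
[20. 19.] [38. 40.] 90 [1.059 0.826 0.02 ]
(353, 213) [ 0.548 -0.034  0.   ]
(482, 243) [ 0.472 -0.351  0.   ]
(487, 195) [ 0.591 -0.371  0.   ]
(388, 168) [ 0.662 -0.124  0.   ]
(355, 217) [ 0.538 -0.038  0.   ]
```

View pics/pins0.png

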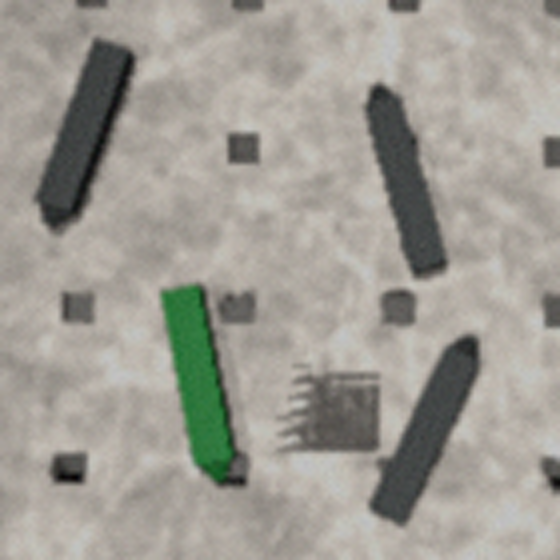

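View pics/rack0.png

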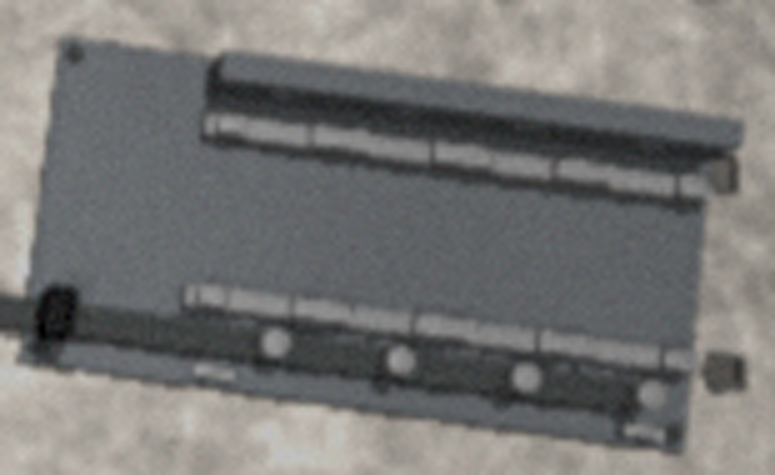

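Chamfered ends as seen: pin 1 at (211,184) points towards the robot, so it needs turning. Pins 2 and 3 both point away. Next I'll fit the rack from keypoints and take wrist views.

```bash
cat >> h.py <<'E'
from scipy.optimize import least_squares
def rackT(p):
    T=np.eye(4); T[:3,:3]=R.from_euler("z",p[2]).as_matrix(); T[:2,3]=p[:2]; return T
def w(p,P): return (rackT(p)@np.append(P,1))[:3]
def fit_rack(s,fixed,gate,p0):
    def res(p):
        P=[w(p,q) for q,_ in fixed]+[w(p,np.array(q)+[0,p[3],0]) for q,_ in gate]
        return (proj(s,P)-np.array([u for _,u in fixed+gate])).ravel()
    return least_squares(res,p0,loss="soft_l1")
E
python3 - <<'E'
from h import *
import pickle
s=pickle.load(open("top.pkl","rb"))
c=lambda x,y:(345+x/5-.4,155+y/5-.4)
fixed=[([.073,.2,.008],c(60,39)),([-.093,-.13,.008],c(684,452)),([-.093,.2,.008],c(22,362)),([.065,.125,.058],c(222,52)),([.065,-.125,.058],c(743,120))]
gate=[([-.07,.06-.06*i,.046],c(*u)) for i,u in enumerate([(275,342),(401,360),(527,378),(652,395)])]+[([-.07,.165,.062],c(57,303))]
r=fit_rack(s,fixed,gate,[.56,-.2,-.15,.01]); print(np.round(r.x,4)); print(np.round(r.fun.reshape(-1,2),1))
np.save("rack.npy",r.x)
p=r.x
t=w(p,[-.03,.05,.30]); 
for a in [p[2]+np.pi/2,p[2]-np.pi/2]:
    q=robot.ik(t,down(a)); print(q)
a=min([p[2]+np.pi/2,p[2]-np.pi/2],key=lambda a:9 if robot.ik(t,down(a)) is None else abs(robot.ik(t,down(a))[6]))
robot.reach(t,down(a)); s=robot.snapshot("wrist"); pickle.dump(s,open("w1.pkl","wb"))
cv2.imwrite("pics/w1.png",s["img"][:,:,::-1]); print(a,robot.get_time(),s["vfov"],np.round(s["cam_to_world"],3),robot.get_tcp_pos())
E
```

```text
[ 0.5766 -0.2318 -0.1427  0.0228]
[[-0.  -0.8]
 [ 0.4  0.3]
 [-0.7  0. ]
 [ 0.2 -0.4]
 [ 0.1 -0. ]
 [-0.   0.2]
 [-0.2 -0. ]
 [-0.2 -0.2]
 [-0.  -0.2]
 [ 0.4  1.5]]
[-0.22100193  0.38467055  0.6140126   1.88635254 -0.26843945  0.95300929
  1.94389803]
[-0.46822147  0.50653124  1.0206111   1.89487095 -0.5049695   1.02523277
 -0.94323851]
-1.713457395896837 3.4583 59.311406482031856 [[-0.141 -0.937 -0.321  0.637]
 [-0.99   0.133  0.047 -0.189]
 [-0.001  0.324 -0.946  0.442]
 [ 0.     0.     0.     1.   ]] [ 0.55438051 -0.17726337  0.29981515]
```

View pics/w1.png

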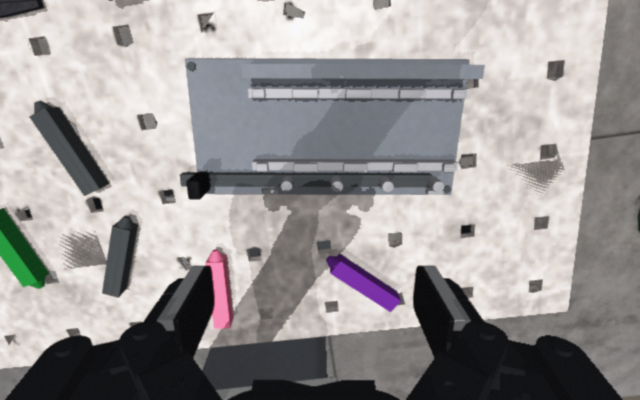

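The wrist view agrees with the fit. The handle is at (198,183), the post tops run from (286,184) to (437,186), and the gate is at about 0.023. I'll refine with both views and then open the gate.

```bash
cat >> h.py <<'E'
def push(d,dist,fmax,step=.002,feed=.03):
    "step along unit d until the resisting force exceeds fmax; returns travel, force"
    d=np.array(d,float); f0=np.array(robot.get_ft_force()); p0=np.array(robot.get_tcp_pos()); n=0; F=0
    while n<dist and F<fmax:
        n=min(n+step,dist); robot.line_to(p0+d*n,feed=feed); F=-(np.array(robot.get_ft_force())-f0)@d
    return (np.array(robot.get_tcp_pos())-p0)@d,F
E
python3 - <<'E'
from h import *
import pickle
s=pickle.load(open("w1.pkl","rb")); p=np.load("rack.npy")
g=p[3]
fixed=[([.073,.2,.008],(187,59)),([.065,-.125,.058],(484,66)),([-.093,-.13,.008],(451,194))]
gate=[([-.07,.06-.06*i,.046],u) for i,u in enumerate([(286,184),(337,185),(388,186),(437,186)])]
r=fit_rack(s,fixed,gate,p); print(np.round(r.x,4)); print(np.round(r.fun.reshape(-1,2),1))
p=(p+r.x)/2; np.save("rack.npy",p)
ey=rackT(p)[:3,1]; a=p[2]-np.pi/2
robot.set_gripper(.05)
h=w(p,[-.07,.165+p[3],.028])
robot.reach(h+[0,0,.08],down(a)); robot.line_to(h,feed=.1)
robot.set_gripper(0.0); print("w",robot.get_grip_width(),robot.get_grasp_force(),robot.get_time())
print(push(-ey,p[3]+.006,12))
print(robot.get_tcp_pos(),(np.linalg.inv(rackT(p))@np.append(robot.get_tcp_pos(),1))[:3],robot.get_grip_width())
robot.set_gripper(.05)
t=np.array(robot.get_tcp_pos()); robot.line_to(t+[0,0,.09],feed=.2)
robot.reach(w(p,[-.03,.05,.30]),down(a)); s=robot.snapshot("wrist"); pickle.dump(s,open("w2.pkl","wb"))
cv2.imwrite("pics/w2.png",s["img"][:,:,::-1]); print(robot.get_time())
E
```

```text
[ 0.5781 -0.2306 -0.1442  0.0225]
[[-3.5 -1.9]
 [ 0.7 -2.1]
 [ 0.4  0.6]
 [-0.1  1.9]
 [-0.3  1. ]
 [-0.5  0.2]
 [ 1.4  0.3]]
w 0.015100305072147192 58.952354192733765 6.2
(np.float64(0.0225214599997374), np.float64(12.638430181482605))
[ 0.53186037 -0.05773968  0.02861807] [-0.06980785  0.16518089  0.02861807] 0.015271598034685025
11.8917
```

View pics/w2.png

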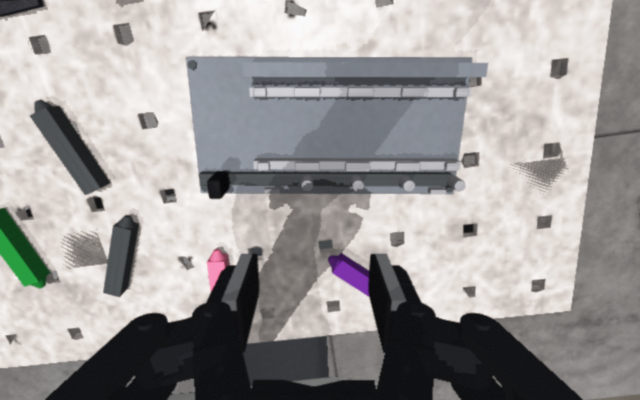

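The gate is against its open stop: the handle is at rack y = 0.1652. The posts at (307,185) to (459,186) now stand between the lanes. I'll do pin 2 first.

```bash
cat >> h.py <<'E'
def locate(s,near,z=.018):
    _,cs=pins(s); best=None
    for c in cs:
        if not 250<cv2.contourArea(c)<900: continue
        P=np.array([ray(s,u,z)[:2] for u in c[:,0]]).astype(np.float32)
        (ctr,sz,_)=r=cv2.minAreaRect(P)
        if not(.1<max(sz)<.14 and min(sz)<.045): continue
        b=cv2.boxPoints(r); e=max(b[1]-b[0],b[2]-b[1],key=np.linalg.norm)
        d=np.linalg.norm(np.array(ctr)-near)
        if best is None or d<best[0]: best=(d,np.array(ctr),np.arctan2(e[1],e[0]),sz)
    return best
def rackpos(p): return (np.linalg.inv(rackT(p))@np.append(robot.get_tcp_pos(),1))[:3]
def pick(ctr,head,p,lane,zg=.004):
    "grasp a pin (heading = chamfered end), carry above its lane"
    pl=w(p,[-.022,lane,.12]); c=np.append(ctr,0); opt=[]
    for sg in (1,-1):
        q=[robot.ik(c+[0,0,.1],down(head+sg*np.pi/2)),robot.ik(c+[0,0,zg],down(head+sg*np.pi/2)),robot.ik(pl,down(p[2]+sg*np.pi/2))]
        if all(x is not None for x in q): opt.append((np.abs(q[2]-q[0]).sum(),sg))
    sg=min(opt)[1]; robot.set_gripper(.06)
    robot.reach(c+[0,0,.1],down(head+sg*np.pi/2)); robot.line_to(c+[0,0,zg],feed=.1)
    robot.set_gripper(0); robot.line_to(c+[0,0,.12],feed=.15); w0=robot.get_grip_width()
    robot.reach(pl,down(p[2]+sg*np.pi/2)); print("opt",opt,"w",w0,robot.get_grip_width(),robot.get_grasp_force(),"t",robot.get_time())
    return w0>.018
def seat(p,lane,zg=.004,fmax=9):
    t=w(p,[-.022,lane,.039-.012+zg]); robot.line_to(t,feed=.1); print("F",np.round(robot.get_ft_force(),1))
    r=push(rackT(p)[:3,0],.034,fmax); print("push",r,rackpos(p),"w",robot.get_grip_width()); return r
def off(p):
    robot.set_gripper(.045); t=np.array(robot.get_tcp_pos()); robot.line_to(t+[0,0,.1],feed=.2)
E
python3 - <<'E'
from h import *
p=np.load("rack.npy")
s=robot.snapshot("top")
for n in [(.622,.319),(.593,.121),(.443,.106)]: print(locate(s,n))
d,ctr,h,sz=locate(s,(.593,.121))
if np.cos(h)<0: h+=np.pi
h=(h+np.pi)%(2*np.pi)-np.pi; print(h)
if pick(ctr,h,p,-.03):
    s=robot.snapshot("wrist"); a=s["img"][:,:,::-1]; s=robot.snapshot("scene"); b=s["img"][:,:,::-1]
    cv2.imwrite("pics/p2.png",np.vstack([a[150:],b[150:]]))
E
```

```text
(np.float64(0.0010626841819683054), array([0.62302792, 0.31873041]), np.float32(-0.3343423), (0.028759093955159187, 0.11525575816631317))
(np.float64(0.0018195424866307814), array([0.59466147, 0.12025822]), np.float32(0.27020308), (0.11746006458997726, 0.023143745958805084))
(np.float64(0.0004797498350417741), array([0.44257337, 0.10578058]), np.float32(-0.47116056), (0.023744842037558556, 0.11575660109519958))
0.2702031
opt [(np.float64(1.3440445036061504), 1), (np.float64(1.0244349348247859), -1)] w 0.022651662370823354 0.02292107138857688 58.98344099521637 t 17.425
```

View pics/p2.png

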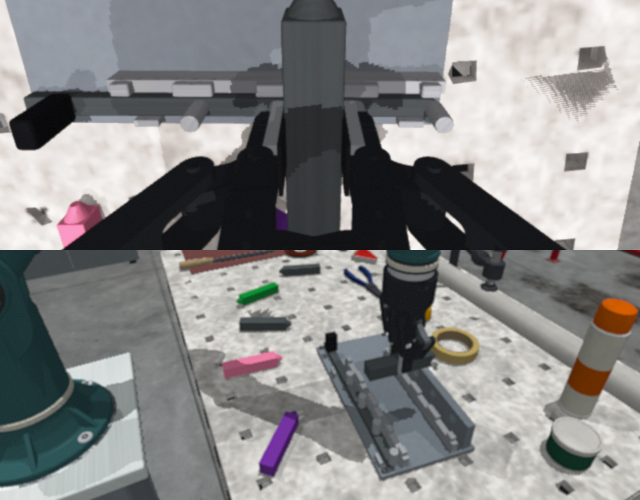

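Pin 2 is held straight with its chamfered nose ahead (wrist view, about (313,10)), over the lane between the posts. I'll seat it now.

```bash
python3 - <<'E'
from h import *
p=np.load("rack.npy")
seat(p,-.03)
s=robot.snapshot("wrist"); cv2.imwrite("pics/p2b.png",s["img"][:,:,::-1]); print(robot.get_time(),robot.get_grasp_force())
E
```

```text
F [ 0.3  0.9 -1.7]
push (np.float64(0.019471534149868883), np.float64(12.29698450485978)) [-0.00224169 -0.03004837  0.0309266 ] w 0.022580838910458367
21.8667 60.35036623477936
```

View pics/p2b.png

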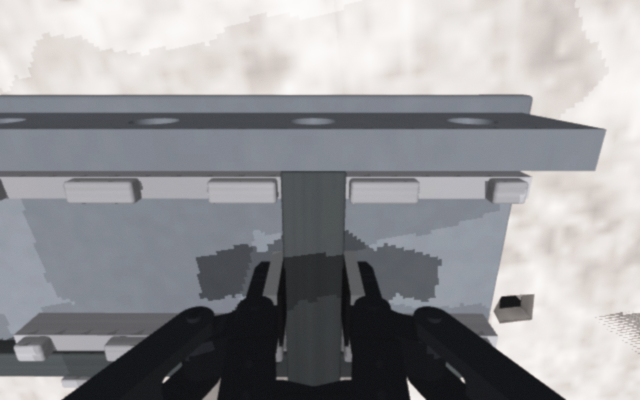

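Pin 2 is home, with its body right up to the wall at (313,172). Next is pin 3 in lane +30.

```bash
python3 - <<'E'
from h import *
p=np.load("rack.npy"); off(p)
s=robot.snapshot("top"); L=locate(s,(.443,.106)); print(L, locate(s,(.622,.319)))
d,ctr,h,sz=L
h=(h+np.pi)%(2*np.pi)-np.pi
if np.cos(h)<0: h+=np.pi
if d<.08 and pick(ctr,h,p,.03):
    a=robot.snapshot("wrist")["img"][100:,:,::-1]
    seat(p,.03); b=robot.snapshot("wrist")["img"][100:,:,::-1]
    cv2.imwrite("pics/p3.png",np.vstack([a,b])); print(robot.get_time(),robot.get_grasp_force())
E
```

```text
(np.float64(0.27834938152020733), array([0.62291074, 0.31839234]), np.float32(-0.3310173), (0.028221549466252327, 0.11524453014135361)) (np.float64(0.001094851029972197), array([0.62291074, 0.31839234]), np.float32(-0.3310173), (0.028221549466252327, 0.11524453014135361))
```

```bash
python3 - <<'E'
from h import *
s=robot.snapshot("top"); cv2.imwrite("pics/t3.png",s["img"][:,:,::-1])
_,cs=pins(s)
for c in cs:
    r=cv2.minAreaRect(c)
    if cv2.contourArea(c)>200: print(np.round(r[0]),np.round(r[1]),round(r[2]))
E
```

```text
[401. 331.] [ 30. 109.] 27
[138. 230.] [10. 80.] 7
[453. 213.] [149.  64.] 54
[211. 183.] [11. 46.] 21
[140. 101.] [ 37. 124.] 86
[503.  76.] [21. 20.] 45
[310.  26.] [133.  39.] 18
```

View pics/t3.png

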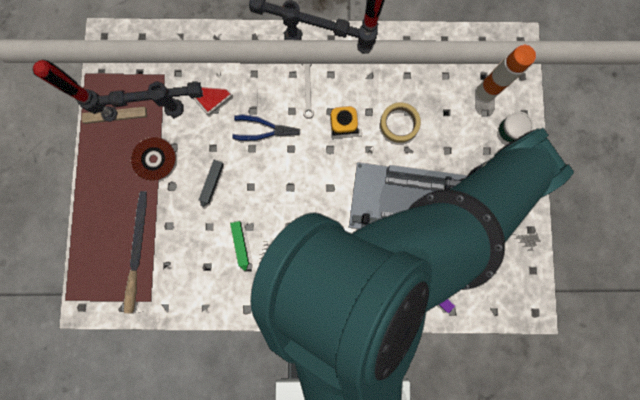

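Pin 3 is only hidden under the arm, so I'll do pin 1 next. It's at (211,183) with its chamfer towards the robot, so it turns round during the carry.

```bash
python3 - <<'E'
from h import *
p=np.load("rack.npy")
s=robot.snapshot("top"); d,ctr,h,sz=locate(s,(.622,.319))
h=(h+np.pi)%(2*np.pi)-np.pi
if np.cos(h)>0: h+=np.pi
if d<.08 and pick(ctr,h,p,.03):
    a=robot.snapshot("wrist")["img"][100:,:,::-1]
    seat(p,.03); b=robot.snapshot("wrist")["img"][100:,:,::-1]
    cv2.imwrite("pics/p1.png",np.vstack([a,b])); print(robot.get_time(),robot.get_grasp_force())
E
```

```text
opt [(np.float64(7.431580251432277), 1), (np.float64(3.510675686295366), -1)] w 0.02312000947422511 0.02259425701131701 59.858983755111694 t 29.7333
F [-2.   1.6  0.9]
push (np.float64(0.022621792944514923), np.float64(10.50403123081761)) [4.15240460e-05 2.99875924e-02 3.11181891e-02] w 0.022559616284570455
34.375 61.93329691886902
```

View pics/p1.png

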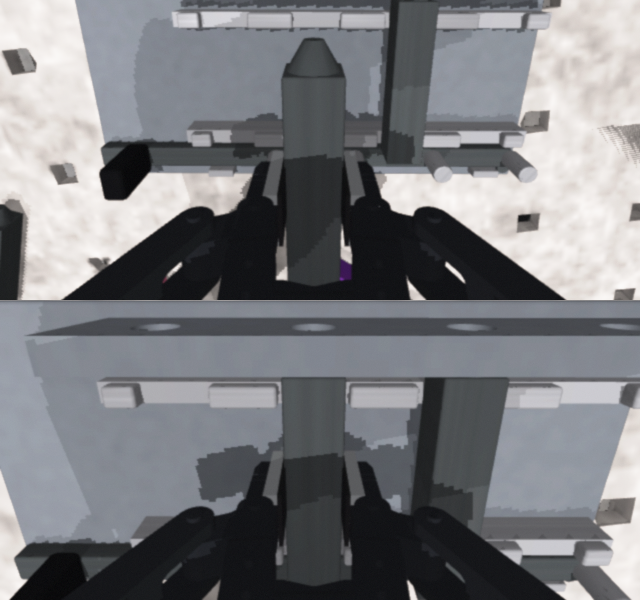

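Pin 1 was turned round and is home. In the upper frame its nose is at (313,40); in the lower frame its body meets the wall at (313,377). For pin 3, I'll swing the arm clear before looking.

```bash
python3 - <<'E'
from h import *
p=np.load("rack.npy"); off(p)
robot.reach([.6,.36,.25],robot.get_orientation())
s=robot.snapshot("top"); L=locate(s,(.443,.106)); print(L)
if L[0]>.1: cv2.imwrite("pics/p3.png",s["img"][:,:,::-1]); raise SystemExit
d,ctr,h,sz=L
h=(h+np.pi)%(2*np.pi)-np.pi
if np.cos(h)<0: h+=np.pi
if pick(ctr,h,p,.09):
    a=robot.snapshot("wrist")["img"][100:,:,::-1]
    seat(p,.09); b=robot.snapshot("wrist")["img"][100:,:,::-1]
    cv2.imwrite("pics/p3.png",np.vstack([a,b])); print(robot.get_time(),robot.get_grasp_force())
E
```

```text
(np.float64(0.001390799574209852), array([0.4416323 , 0.10625243]), np.float32(-0.47128445), (0.02589394524693489, 0.11786232143640518))
opt [(np.float64(2.0303497802344292), 1), (np.float64(1.8601016175112524), -1)] w 0.02254712540841083 0.022828163145698716 58.8293194770813 t 42.575
F [-0.  -0.9 -3.4]
push (np.float64(0.020337936670930597), np.float64(10.69809890961541)) [-0.00125695  0.08986001  0.03080575] w 0.02300026574545367
46.9667 60.074697732925415
```

View pics/p3.png

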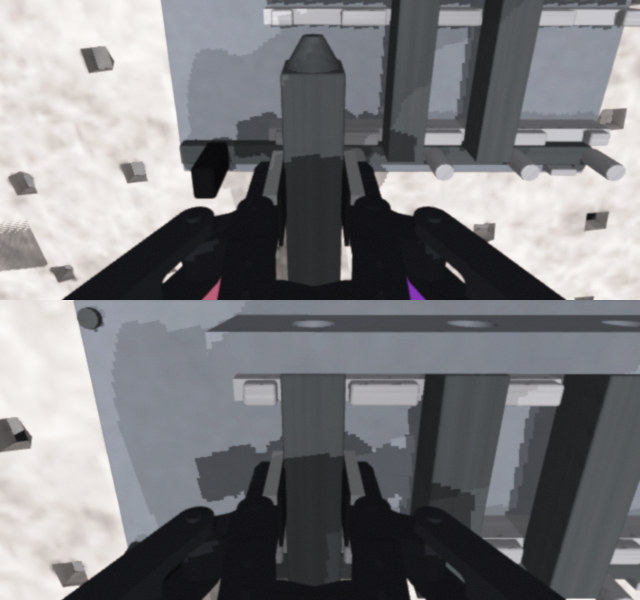

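Pin 3 is home the same way. I'll release it, check the whole scene, and then shut the gate with force feedback.

```bash
python3 - <<'E'
from h import *
p=np.load("rack.npy"); off(p)
a=p[2]-np.pi/2
robot.reach(w(p,[-.03,.05,.30]),down(a)); robot.dwell(.3); b=robot.snapshot("wrist")["img"]
robot.reach([.6,.36,.25],robot.get_orientation()); s=robot.snapshot("top")
cv2.imwrite("pics/chk.png",np.vstack([b[30:230],s["img"]])[:,:,::-1])
print(locate(s,(.5,.1)),robot.get_time())
E
```

```text
None 51.0583
```

View pics/chk.png

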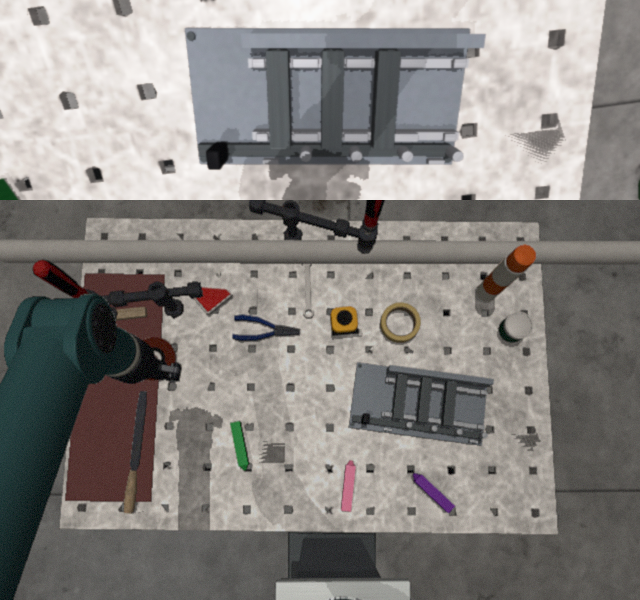

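All three pins lie in their lanes at (278,105), (331,105) and (385,105) with their tails in line, and none are left on the table. Now I'll shut the gate.

```bash
python3 - <<'E'
from h import *
p=np.load("rack.npy"); a=p[2]-np.pi/2; ey=rackT(p)[:3,1]
robot.set_gripper(.05); h=w(p,[-.07,.165,.028])
robot.reach(h+[0,0,.08],down(a)); robot.line_to(h,feed=.1); robot.set_gripper(0); print(robot.get_grip_width())
print(push(ey,.036,12),rackpos(p),robot.get_grip_width())
robot.set_gripper(.05); t=np.array(robot.get_tcp_pos()); robot.line_to(t+[0,0,.1],feed=.2)
robot.reach(w(p,[-.03,.05,.30]),down(a)); s=robot.snapshot("wrist")
cv2.imwrite("pics/end.png",s["img"][:,:,::-1]); print(robot.get_time())
E
```

```text
0.015127914262614285
(np.float64(0.029982273636844213), np.float64(13.699135190899595)) [-0.0695983   0.19514595  0.02863711] 0.015487012965798337
60.825
```

View pics/end.png

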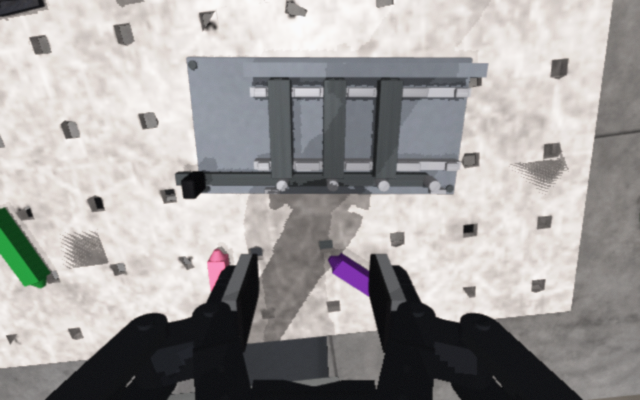

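The gate travelled the full 30.0 mm to its stop. A post now stands behind each pin, at (282,186), (333,186) and (384,186), and the robot is clear of everything.

```bash
python3 -c "
from cell import robot
print(robot.sign_off())"
```

```text
the job is handed in; nothing more can be done
None
```

The job is handed in: all three pins on the table are home with chamfered ends in the bores, the gate is fully shut behind them, and the pliers, tape measure and masking tape were left alone (about 61 s used; the sign-off call gave no verdict).

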